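# Seat a pressed pellet in the nest of a measuring stage and close its shield

### The job

Load the pressed pellet for measuring: with the fingertips, nudge the loose pellet across the stage's deck until it drops over the rim into the round nest and lies flat and flush there. Then push the sliding shield by its upright tab fully shut over the nest. Only push: never pick the pellet up, and leave the punch, the die ring and the jar where they stand.

Things in the scene. Friction and masses are not known exactly. Their poses are not given: they have to be found in the camera images.
- stage: Fixed aluminium measuring stage, a flat block 150 mm along its x, 360 mm along its y, 30 mm high. Origin: centre of its underside on the work surface, on the nest's axis; z up. The deck is its flat top, 30 mm above the origin. The pellet starts on the deck's -y half; the shield is parked over the +y half. Two guide rails stand 11 mm above the deck along the stage's y, from y = -40 mm to y = +175 mm, their inner faces at x = +-61.5 mm.
- nest (a point): Centre of the floor of the nest, a round recess of 50 mm diameter and 12 mm depth in the middle of the deck (floor 18 mm above the work surface, the rim has a 1 mm chamfer; a dark round window of 40 mm diameter lies in the floor). Axes as the stage's.
- pellet: Loose off-white ceramic disc, 46 mm diameter, 12 mm thick, about 60 g, lying flat on the deck 80 to 140 mm from the nest on the stage's -y side. Origin: centre of its underside; z up along its axis. In the nest its top is flush with the deck.
- shield (a joint): Slide of the steel shield along the stage's -y, in m: 0 parked, 0.11 fully shut against its stop, centred over the nest. Stiff: takes about 1.5 to 3 N to push, stays where it is left. Starts between 0 and 0.03. The shield is a plate 122 mm (stage x) by 80 mm (stage y), 4 mm thick, its underside 3 mm above the deck.
- shield_tab (a point): Centre of the shield's upright tab, a flat steel plate 50 mm wide along the stage's x, 4 mm thick along y, reaching from the shield's top (37 mm above the work surface) to 70 mm; this point is 53 mm above the work surface. The tab stands near the shield's edge farthest from the nest; the plate reaches 4 mm beyond this point to +y and 76 mm to -y. Push it on its +y side, towards the stage's -y, to shut the shield. Axes as the stage's.
- punch: Bystander: loose steel press punch standing upright beside the stage's +x side, 60 mm tall, foot 40 mm and stem 26 mm in diameter. Origin: centre of its underside.
- die_ring: Bystander: loose dark steel ring, 52 mm outside and 28 mm inside diameter, 35 mm tall, flat on the table beside the stage's +x side. Origin: centre of its underside.
- jar: Bystander: small loose sample jar, 44 mm diameter, 55 mm tall, upright beside the stage's +x side. Origin: centre of its underside.

How it is judged:
On the way, in this order (a step that is already met when the one before it is completed fails the run):
1. the pellet lies flat and fully down in the nest (z of pellet in the frame of nest below 0.0025 m and horizontal distance between pellet and nest below 0.005 m and angle between pellet's own z axis and vertical below 0.06 rad), for 0.2 s.
2. the shield is fully shut over the nest (value of joint shield above 0.104 m), for 0.2 s.
At the end, for the whole second after the job is handed in: The pellet lies at rest in the nest: underside within 2.5 mm of the nest's floor, centre within 5 mm of the nest's axis, tilted less than 0.06 rad; the shield is shut to within 6 mm of its stop (all of step 1 and value of joint shield above 0.104 m and linear speed of pellet below 0.01 m/s); the robot touches nothing.
It fails at once if the pellet is lifted (its underside more than 8 mm above the deck) (z of pellet in the frame of nest above 0.02 m).
It fails at once if the pellet is pushed off the stage (z of pellet in the frame of nest below -0.006 m).
It fails at once if the pellet is stood up or turned over (angle between pellet's own z axis and vertical above 0.7 rad).
It fails at once if the punch, the die ring or the jar is moved more than 20 mm or knocked over (distance of any of punch, die_ring, jar from where it was at the start of the episode above 0.02 m or angle between any of punch, die_ring, jar's own z axis and vertical above 0.5 rad).
It also fails if it takes over 48 s, if anything falls off the work surface, if the arm or the gripper's body presses on something with over 40 N, if the wrist force passes 120 N, or if a joint passes its speed limit or range.

### The arm

A 6-joint arm with a two-finger parallel gripper is mounted at the origin on the work surface. World frame = base frame: x ahead of the robot, y to its left, z up, the work surface at z = 0. Lengths are in m, angles in rad, forces in N, time in s.
With the tool pointing down it reaches from about 0.35 to 0.975 m from the base axis. Payload 4.9 kg.
Tool frame: the origin (TCP) lies between the finger pads; the fingertips stand 19 mm ahead of it and the grasp point (between the pads) is the TCP; z points along the fingers, y is the direction in which the jaws open and shut (so a half turn about z gives the same grasp; the last joint's range is limited). The gripper opens to 85 mm and grips with 20 to 120 N. Pads are 22 mm wide; open, the fingers measure 114 mm over their backs; the gripper's body (76 mm by 85 mm) begins 54 mm behind the grasp point. The pads swing forward as they close: fully open they stand 13 mm farther back than shut.
Start: joints at [1.151, 0.053, 1.613, -0, 1.476, -0.119], TCP at [0.185, 0.597, 0.25] pointing down, gripper open.
Joint ranges: [-3.01, 3.01], [-1.01, 2.22], [0.06, 2.58], [-1.02, 4.17], [0.09, 2.62], [-3.14, 3.14]. Speed limits (rad/s): [2.57, 2.57, 3.14, 3.14, 3.14, 3.14].

### API

Orientations are given as a unit quaternion [w, x, y, z].
In Python, from plant import state, grab_frame, calibration, job_done gives the robot as it stands. The module is installed in compiled form; this text tells all that it offers.
- The arm moves only by the tool servo_tool, never from a script. Its argument "deltas" is a list that holds one entry, the list of rows, each a list of 5 numbers: the finger opening in mm, from 0 to 85.4, then the shift along the world's x, y, z in mm, then the turn about the world's z in units of 6 degrees (1.0 is 6 degrees). A call has 1 to 5 rows; each row is the pose to reach, as a shift and turn from the pose commanded when the call began; what a row does not reach only later rows make up. A row lasts 1/8 s, in which the tool goes at most 62.5 mm and 10.7 degrees, less where a joint would pass 70% of its speed; a pose out of reach is approached as far as the arm can. A call with a gripper value outside its range is refused whole. The fingers move at their own pace and stop on an object; the grip force is fixed at half the most. Time passes only in rows, so rows that repeat a pose let the fingers close. It gives the time, the measured TCP pose, the force and the opening at its end, in the units of the state.
- state(): the state, without advancing time (a new reading comes with each control period).
- grab_frame(name): name is "side" or "top"; returns the picture (384x512x3 uint8, red, green, blue); there is no depth.
- calibration(name): a dict with "intrinsics" (3x3 intrinsics, pixels), "world_from_camera" (4x4, takes a point from camera to world coordinates). Camera axes: x right, y down, z forward; pixel columns grow to the right and rows downward; lengths in m; the calibration is good to about 2 mm. A picture is of the moment at which its call begins. calibration takes no time and is no camera call.
- job_done(): hands the job in, once; it reports no verdict.
The state is a dict: "time": time; "joint_pos": joint angles; "joint_vel": joint speeds; "joint_efforts": joint torques, N m; "tool_pos": TCP position; "tool_rot": TCP orientation; "contact_force": force on the tool from outside, world axes, zero at the start; "ft_torque": the same for the moment, N m; "gripper_width": opening from 0.0 (shut) to 1.0 (fully open).
Only numpy, scipy, OpenCV 4.12 (cv2) and the standard library are available. Lean on these libraries where they do the work, as an engineer would, in place of code of your own. Each camera call takes 0.05 s, during which the arm holds its last target.

## Working session

There is one attempt and no reset: what is moved stays moved. The work goes in short steps, Python scripts to look and compute and a tool call to move; the robot and the scene stay as the last step left them, time stands still between calls to the robot, and variables do not carry over. Pictures are saved under pics/ and viewed, and the job is handed in when it is done.

Besides the shell and the picture viewer there is one more tool, called after "Call:" by a JSON object that holds its "method" and its "body". servo_tool: Moves the arm, as the interface text tells. Its arguments: {"type":"object","properties":{"deltas":{"type":"array","items":{"type":"array","items":{"type":"array","items":{"type":"number"}}}}},"required":["deltas"]}

```bash
mkdir -p pics; python3 - <<'E'
from plant import *
import cv2
for n in("top","side"):
    f=grab_frame(n); cv2.imwrite(f"pics/{n}0.png",f[:,:,::-1]); c=calibration(n); print(n,c)
print(state())
E
```

```text
top {'intrinsics': array([[439.19972141,   0.        , 257.43789211],
       [  0.        , 439.19972141, 195.69570868],
       [  0.        ,   0.        ,   1.        ]]), 'world_from_camera': array([[ 0.11113521, -0.96920678,  0.21974346,  0.41447873],
       [-0.9937822 , -0.10687457,  0.03122109,  0.01189308],
       [-0.00677471, -0.2218469 , -0.97505798,  0.98068954],
       [ 0.        ,  0.        ,  0.        ,  1.        ]])}
side {'intrinsics': array([[455.00893355,   0.        , 262.94079481],
       [  0.        , 455.00893355, 191.2976095 ],
       [  0.        ,   0.        ,   1.        ]]), 'world_from_camera': array([[-0.87021008, -0.31119422,  0.38195887,  0.31597732],
       [-0.49245366,  0.57294234, -0.65515377,  0.50966842],
       [-0.01496035, -0.75821846, -0.65182893,  0.53642879],
       [ 0.        ,  0.        ,  0.        ,  1.        ]])}
{'time': 0.1, 'joint_pos': array([ 1.15101339e+00,  5.33047338e-02,  1.61417742e+00,  2.61963514e-05,
        1.47597292e+00, -1.19025374e-01]), 'joint_vel': array([ 0.00114865, -0.00096403, -0.00316948,  0.00071289, -0.00207904,
       -0.00118055]), 'joint_efforts': array([ 1.28494426e-04, -3.94903493e+01, -3.71362603e+01, -1.79211665e-04,
        3.92289046e-03, -2.19760585e-05]), 'tool_pos': array([0.18494349, 0.59645617, 0.24916492]), 'tool_rot': array([-2.60416238e-04,  1.49813825e-01,  9.88713786e-01, -8.94151353e-04]), 'contact_force': array([-0.16132085,  0.10462147, -0.42469594]), 'ft_torque': array([-0.01977552, -0.04140658,  0.00432772]), 'gripper_width': 0.9990822224263561}
```

View pics/top0.png

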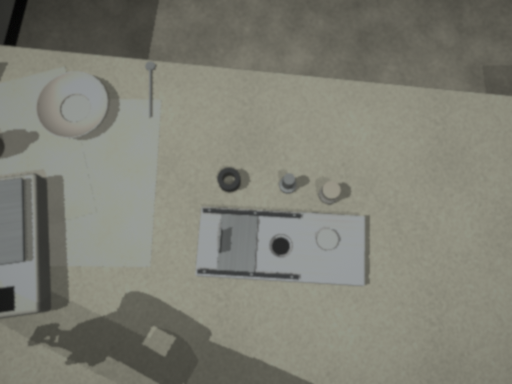

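View pics/side0.png

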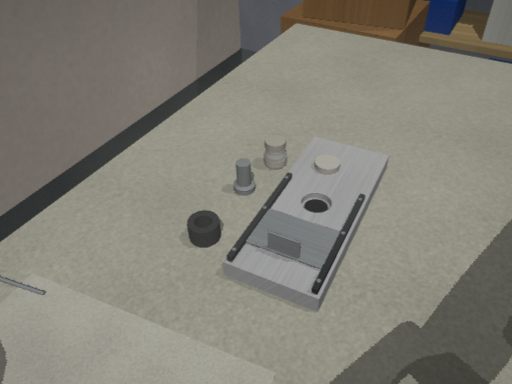

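The top view shows the stage centred near (282,247) with the nest window at (280,245), the pellet at (327,239) and the tab at about (225,239). The punch, ring and jar stand along the image-top (+x) side. Next I measure these points.

```bash
cat > h.py <<'E'
import numpy as np, cv2
from plant import *
def ray(n,uv,z):
    c=calibration(n);K=c["intrinsics"];T=c["world_from_camera"]
    d=T[:3,:3]@np.linalg.solve(K,[uv[0],uv[1],1.]);o=T[:3,3]
    return o+d*(z-o[2])/d[2]
def proj(n,p):
    c=calibration(n);K=c["intrinsics"];T=c["world_from_camera"]
    q=K@(T[:3,:3].T@(np.asarray(p)-T[:3,3]));return q[:2]/q[2]
def crop(f,x0,y0,x1,y1,s,name):
    cv2.imwrite(name,cv2.resize(f[y0:y1,x0:x1,::-1],None,fx=s,fy=s,interpolation=cv2.INTER_CUBIC))
E
python3 - <<'E'
from h import *
t=cv2.imread("pics/top0.png")[:,:,::-1];s=cv2.imread("pics/side0.png")[:,:,::-1]
crop(t,190,150,380,295,4,"pics/topz.png"); crop(s,180,120,400,310,3,"pics/sidez.png")
E
```

```text
(no output)
```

View pics/topz.png

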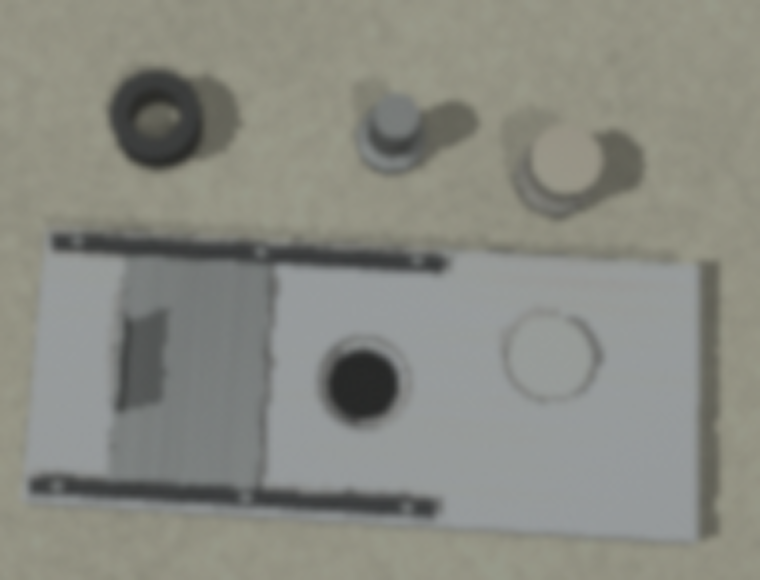

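View pics/sidez.png

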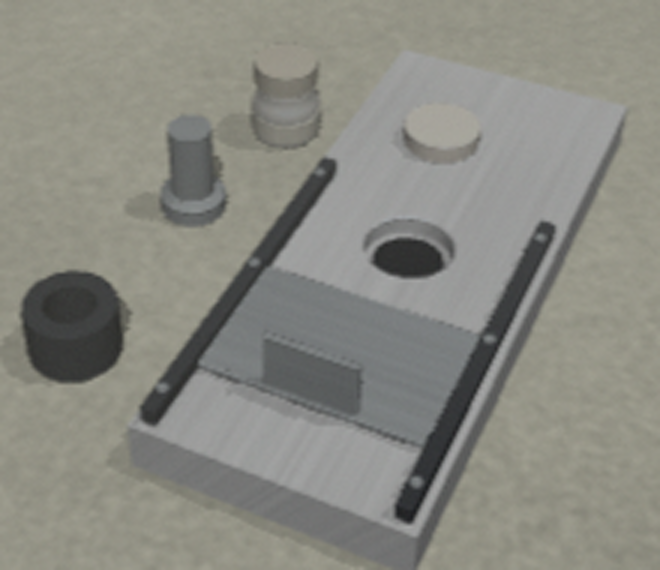

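```bash
cat > m.py <<'E'
from h import *
def big(m,box):
    x0,y0,x1,y1=box; k=np.zeros(m.shape,np.uint8);k[y0:y1,x0:x1]=m[y0:y1,x0:x1]
    n,l,st,ce=cv2.connectedComponentsWithStats(k); 
    i=1+np.argmax(st[1:,4]); return (l==i).astype(np.uint8),ce[i],st[i]
def ell(m):
    c=max(cv2.findContours(m,cv2.RETR_EXTERNAL,cv2.CHAIN_APPROX_NONE)[0],key=cv2.contourArea)
    return cv2.fitEllipse(cv2.convexHull(c))
def pellet_top(f,box):
    g=f.astype(int); m=((g[...,0]-g[...,2])>-4)&(g.sum(2)>400)
    return big(m.astype(np.uint8),box)
E
python3 - <<'E'
from m import *
t=cv2.imread("pics/top0.png")[:,:,::-1];s=cv2.imread("pics/side0.png")[:,:,::-1]
print("px pellet",t[239,327],"deck",t[225,340],"floor",t[260,345], "side pel",s[162,327],s[172,327],"deck",s[190,345])
for n,f,b in(("top",t,(265,232,296,260)),("side",s,(295,190,340,218))):
    m,c,st=big((f.sum(2)<170).astype(np.uint8),b);e=ell(m);print(n,"window",c,st,e,ray(n,c,.018))
# corners of stage by line intersection: deck mask
g=t.astype(int);m=((g[...,2]-g[...,0])>-3)
m,c,st=big(m.astype(np.uint8),(190,200,380,295));print(st,cv2.minAreaRect(cv2.findContours(m,0,1)[0][0]))
cv2.imwrite("pics/m.png",m*255)
E
```

```text
px pellet [151 156 153] deck [151 154 152] floor [151 155 156] side pel [167 164 156] [134 131 124] deck [153 154 153]
top window [280.2        245.84615385] [273 238  16  16 195] ((280.15692138671875, 245.86412048339844), (15.215971946716309, 15.770220756530762), 93.37760925292969) [ 0.52494577 -0.01935824  0.018     ]
side window [315.63461538 205.53846154] [305 200  22  12 208] ((315.7334289550781, 205.52919006347656), (11.466310501098633, 22.454059600830078), 94.74667358398438) [ 0.52375046 -0.02174223  0.018     ]
[  196   208   169    78 11428] ((281.5573425292969, 245.7461395263672), (168.8673858642578, 69.42959594726562), 3.2704880237579346)
```

View pics/m.png

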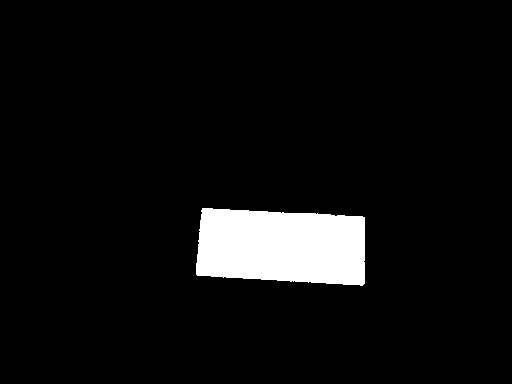

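```bash
python3 - <<'E'
from m import *
t=cv2.imread("pics/top0.png")[:,:,::-1];s=cv2.imread("pics/side0.png")[:,:,::-1]
g=t.astype(int);m=((g[...,2]-g[...,0])>-3)
m,c,st=big(m.astype(np.uint8),(190,200,380,295))
# edges: subpixel via per-column/row extents
cols=np.arange(215,355);top=[np.nonzero(m[:,x])[0].min()-.5 for x in cols];bot=[np.nonzero(m[:,x])[0].max()+.5 for x in cols]
rows=np.arange(220,272);L=[np.nonzero(m[y])[0].min()-.5 for y in rows];R=[np.nonzero(m[y])[0].max()+.5 for y in rows]
fh=lambda v:np.polyfit(cols,v,1);fv=lambda v:np.polyfit(rows,v,1)
def X(h,v): # y=h0x+h1 ; x=v0y+v1
    y=(h[0]*v[1]+h[1])/(1-h[0]*v[0]);return v[0]*y+v[1],y
P={}
for a,h in(("T",fh(top)),("B",fh(bot))):
    for b,v in(("L",fv(L)),("R",fv(R))):
        P[a+b]=ray("top",X(h,v),.03); print(a+b,X(h,v),P[a+b])
C=sum(P.values())/4;print("centre",C)
yv=(P["TL"]+P["BL"]-P["TR"]-P["BR"])/2;print("len",np.linalg.norm(yv),"yaw",np.degrees(np.arctan2(-yv[0],yv[1])))
xv=(P["TL"]-P["BL"]+P["TR"]-P["BR"])/2;print("wid",np.linalg.norm(xv),np.degrees(np.arctan2(xv[1],xv[0])))
# side pellet
g=s.astype(int);mm=((g[...,0]-g[...,2])>7)&(g.sum(2)>440)
mm,c,st=big(mm.astype(np.uint8),(305,145,345,180));e=ell(mm);print("side pel",c,st,e,ray("side",e[0],.042))
# top pellet by contrast
cv2.imwrite("pics/rb.png",cv2.resize(np.clip(((t.astype(int)[...,0]-t[...,2])*12+128),0,255).astype(np.uint8)[200:290,260:380],None,fx=6,fy=6))
E
```

```text
TL (np.float64(200.94155297007046), np.float64(207.5854765956119)) [0.5882945  0.16335551 0.03      ]
TR (np.float64(364.51998700057123), np.float64(215.8640169231838)) [ 0.60938848 -0.19616542  0.03      ]
BL (np.float64(194.9803079322267), np.float64(275.1462536911745)) [0.44129754 0.15550622 0.03      ]
BR (np.float64(364.4280738908376), np.float64(285.3206784915451)) [ 0.46009396 -0.20455231  0.03      ]
centre [ 0.52476862 -0.020464    0.03      ]
len 0.3603421483842671 yaw 3.172984425602244
wid 0.1483679978358634 3.136558640342572
side pel [327.15107914 161.46043165] [315 155  25  14 278] ((327.08270263671875, 161.46922302246094), (14.27673625946045, 24.121217727661133), 94.59619903564453) [ 0.54483863 -0.11396727  0.042     ]
```

View pics/rb.png

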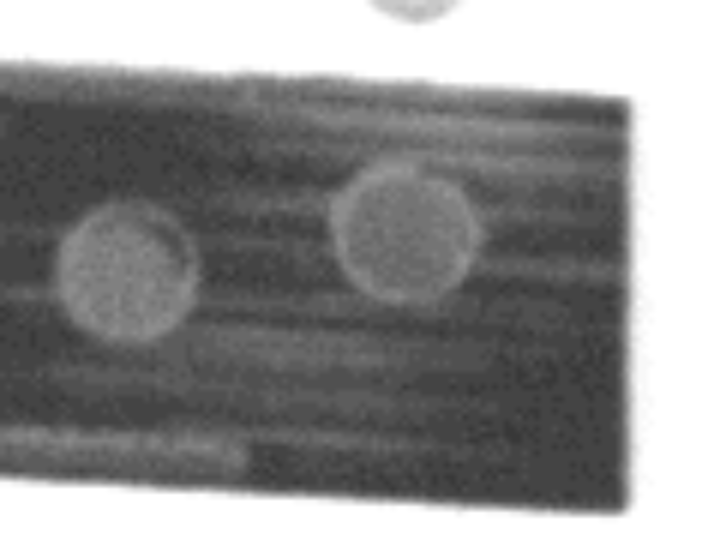

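```bash
python3 - <<'E'
from m import *
t=cv2.imread("pics/top0.png")[:,:,::-1];s=cv2.imread("pics/side0.png")[:,:,::-1]
r=np.clip(((t.astype(int)[...,0]-t[...,2])*12+128),0,255).astype(np.uint8)
m,c,st=big((cv2.GaussianBlur(r,(3,3),0)>88).astype(np.uint8),(312,226,343,252));e=ell(m);print(c,st,e)
print("pel top",ray("top",e[0],.042),"side",ray("side",(327.1,161.47),.042))
# bodies across cameras: window centre check, tab top corners etc.
o=np.array([.5248,-.0205]);a=np.radians(3.15);R=np.array([[np.cos(a),-np.sin(a)],[np.sin(a),np.cos(a)]])
st=lambda p:R.T@(p[:2]-o)*1000
print("pellet stage",st(ray("top",e[0],.042)),st(ray("side",(327.1,161.47),.042)))
# tab, side zoom(3x, off 180,120): top corners (264,335),(361,368)
for q in((264,335),(361,368)):
    p=ray("side",(q[0]/3+180,q[1]/3+120),.07);print("tab top side",p,st(p))
for q in((122,318),(117,410),(166,308),(163,405)):
    for z in(.07,.037):
        p=ray("top",(q[0]/4+190,q[1]/4+150),z);print("tab top",q,z,st(p))
for q in((264,260),(274,260)): print("edge",st(ray("top",(q[0]/4+190,(q[1])/4+150),.037)))
for nm,q,z in(("ring",(157,118),.035),("punch",(396,116),.06),("jar",(567,160),.055)):
    p=ray("top",(q[0]/4+190,q[1]/4+150),z);print(nm,p,st(p))
E
```

```text
[327.29835082 237.93253373] [312 226  31  26 667] ((326.52606201171875, 237.42791748046875), (31.036174774169922, 39.12674331665039), 53.518001556396484)
pel top [ 0.55109538 -0.1154307   0.042     ] side [ 0.54481042 -0.11397986  0.042     ]
pellet stage [ 21.03919032 -96.232204  ] [ 14.84344721 -94.43819978]
tab top side [0.53949093 0.11422767 0.07      ] [ 22.07204036 133.71684511]
tab top side [0.48982431 0.11125897 0.07      ] [-27.68267015 133.48182062]
tab top (122, 318) 0.07 [ 21.53847615 129.287395  ]
tab top (122, 318) 0.037 [ 26.24604195 132.58058712]
tab top (117, 410) 0.07 [-26.39547972 128.27492191]
tab top (117, 410) 0.037 [-23.4248621  131.53142577]
tab top (166, 308) 0.07 [ 28.07527946 106.67641357]
tab top (166, 308) 0.037 [ 33.01971469 109.15026787]
tab top (163, 405) 0.07 [-22.50138869 104.71104149]
tab top (163, 405) 0.037 [-19.38966371 107.11367802]
edge [62.33980621 57.58898512]
edge [62.64052554 52.14261705]
ring [0.65749653 0.10871164 0.035     ] [139.59624327 121.72471091]
punch [ 0.66635233 -0.02250467  0.06      ] [141.22830262  -9.77997144]
jar [ 0.65330475 -0.11701294  0.055     ] [ 123.00718575 -103.42847728]
```

```bash
python3 - <<'E'
from m import *
t=cv2.imread("pics/top0.png")[:,:,::-1]
g=cv2.cvtColor(t,cv2.COLOR_RGB2GRAY)[220:260,260:350]
b=cv2.resize(g,None,fx=8,fy=8,interpolation=cv2.INTER_CUBIC)
b=cv2.createCLAHE(4,(4,4)).apply(b)
c=cv2.HoughCircles(cv2.GaussianBlur(b,(9,9),0),cv2.HOUGH_GRADIENT_ALT,1.5,100,param1=80,param2=.6,minRadius=50,maxRadius=105)
print(c)
o=np.array([.5248,-.0203]);a=np.radians(3.15);R=np.array([[np.cos(a),-np.sin(a)],[np.sin(a),np.cos(a)]])
b=cv2.cvtColor(b,8)
if c is not None:
  for x,y,r in c[0]:
    cv2.circle(b,(int(x),int(y)),int(r),(0,0,255),1)
    uv=((x+.5)/8-.5+260,(y+.5)/8-.5+220)
    for z in(.03,.042):
        p=ray("top",uv,z);print(uv,r/8,z,p,R.T@(p[:2]-o)*1000, "mm r",r/8/439*(.98-z)*1000/.97)
cv2.imwrite("pics/hc.png",b)
E
```

```text
[[[169.5     207.       72.53164]]]
(np.float32(280.75), np.float32(245.4375)) 9.066455 0.03 [ 0.52457948 -0.02006279  0.03      ] [-0.20715671  0.24897063] mm r 20.226692
(np.float32(280.75), np.float32(245.4375)) 9.066455 0.042 [ 0.52318974 -0.01965943  0.042     ] [-1.57262981  0.72808789] mm r 19.971197
```

View pics/hc.png

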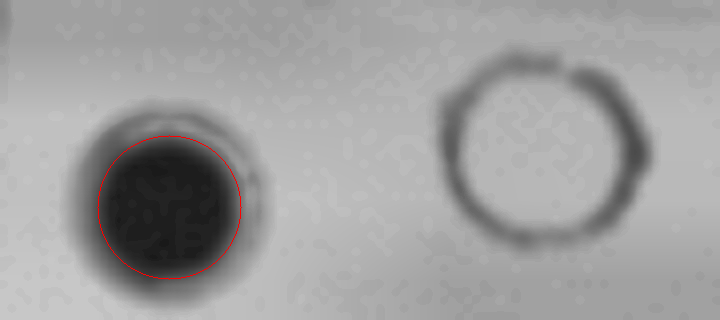

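The nest is at about (0.5248, -0.0203), and the stage is yawed by 3.15°. The pellet is at about (0.547, -0.1155), and the two views agree to within 4 mm. I'll move behind the pellet, with the jaws across the push direction and part-open as a cradle.

Call:
{"method": "servo_tool", "body": {"deltas": [[[85,25,-50,0,-0.7],[60,50,-100,0,-1.4],[30,75,-150,0,-2.1],[30,100,-200,0,-2.8],[30,125,-250,0,-3.5]]]}}

```text
time: 0.72
tool_pos: [0.3104, 0.3452, 0.2498]
tool_rot: [-0.0, 0.328, 0.945, -0.0]
contact_force: [0.6, -0.1, 0.5]
gripper_width: 0.347
```

Call:
{"method": "servo_tool", "body": {"deltas": [[[30,25,-50,0,-0.7],[30,50,-100,0,-1.4],[30,75,-150,0,-2.1],[30,100,-200,0,-2.8],[30,125,-250,0,-3.5]]]}}

```text
time: 1.35
tool_pos: [0.4354, 0.0951, 0.25]
tool_rot: [0.0, 0.495, 0.869, 0.0]
contact_force: [0.4, 0.4, -0.5]
gripper_width: 0.352
```

Call:
{"method": "servo_tool", "body": {"deltas": [[[30,25,-52,-20,-0.7],[30,50,-104,-40,-1.4],[30,75,-156,-60,-2.1],[30,100,-208,-80,-2.8],[30,123,-259,-100,-3.0]]]}}

```text
time: 1.98
tool_pos: [0.5585, -0.1639, 0.1492]
tool_rot: [-0.0, 0.625, 0.781, 0.0]
contact_force: [0.3, 0.3, 0.7]
gripper_width: 0.349
```

Call:
{"method": "servo_tool", "body": {"deltas": [[[30,0,0,0,0],[30,0,0,0,0],[30,0,0,-25,0],[30,0,0,-50,0],[30,0,0,-50,0]]]}}

```text
time: 2.6
tool_pos: [0.5566, -0.1601, 0.099]
tool_rot: [-0.002, 0.623, 0.782, -0.0]
contact_force: [0.4, 0.0, -0.1]
gripper_width: 0.352
```

```bash
python3 - <<'E'
from h import *
s=grab_frame("side");t=grab_frame("top");print(state()["tool_pos"])
crop(t,260,180,400,290,5,"pics/topz1.png"); crop(s,260,70,400,240,4,"pics/sidez1.png")
E
```

```text
[ 0.5585403  -0.16125877  0.10163499]
```

View pics/topz1.png

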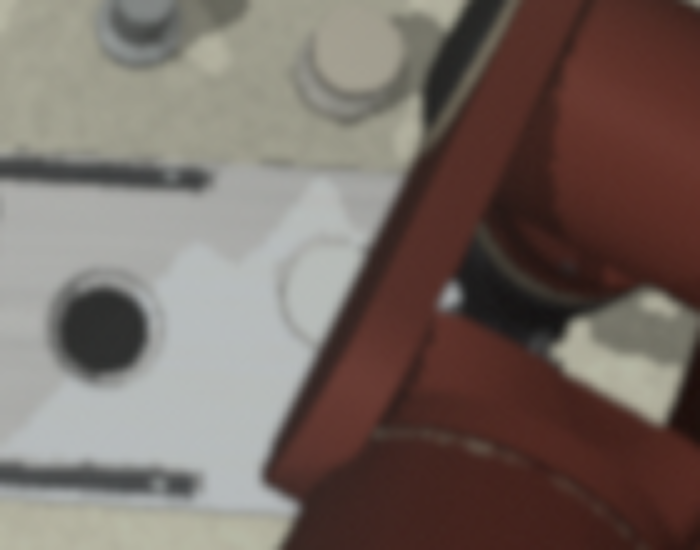

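View pics/sidez1.png

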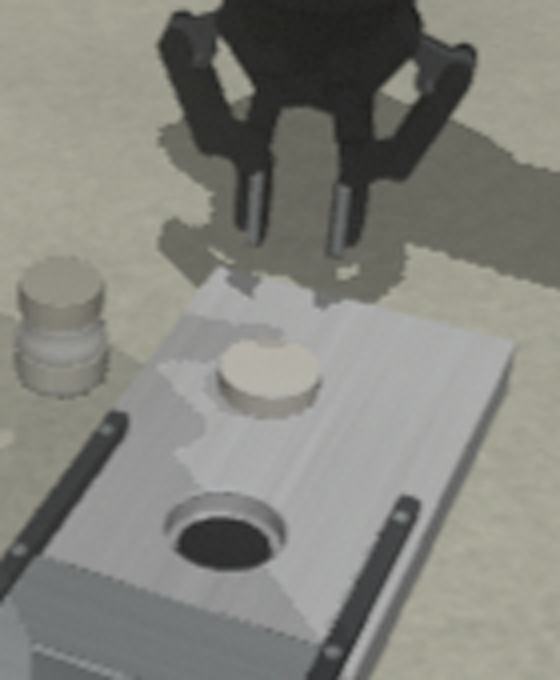

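The side view shows the cradle fingers, with tips near (324,131) and (344.5,134), lined up behind the pellet at (327,163). The nest is clear.

```bash
python3 - <<'E'
from h import *
p0=np.array([.5585,-.1613])
for uv in((324,131.2),(344.5,134)):
  for z in(.08,.085,.09,.095): 
    p=ray("side",uv,z);print(z,p,(p[:2]-p0)@np.array([-.227,.974])*1000,(p[:2]-p0)@np.array([.974,.227])*1000)
E
```

```text
0.08 [ 0.56845981 -0.1472569   0.08      ] 11.417106044422443 12.888636379993542
0.085 [ 0.56569396 -0.14006054  0.085     ] 19.054209610558967 11.82827493784369
0.09 [ 0.56292811 -0.13286417  0.09      ] 26.69131317669538 10.76791349569381
0.095 [ 0.56016226 -0.12566781  0.095     ] 34.328416742831934 9.707552053543848
0.08 [ 0.53247384 -0.1562182   0.08      ] 10.857607354281232 -24.195912949194383
0.085 [ 0.5301022  -0.14892368  0.085     ] 18.50084001111261 -24.85002756678448
0.09 [ 0.52773057 -0.14162915  0.09      ] 26.144072667943856 -25.504142184374494
0.095 [ 0.52535893 -0.13433462  0.095     ] 33.78730532477521 -26.158256801964484
```

Call:
{"method": "servo_tool", "body": {"deltas": [[[30,2,0,-20,0],[30,2,0,-40,0],[30,2,0,-47,0],[30,2,0,-47,0]]]}}

```text
time: 3.2
tool_pos: [0.5594, -0.1618, 0.0519]
tool_rot: [-0.001, 0.624, 0.781, -0.0]
contact_force: [0.8, 1.1, 0.7]
gripper_width: 0.348
```

```bash
python3 - <<'E'
from h import *
s=grab_frame("side");print(state()["tool_pos"],state()["contact_force"])
crop(s,260,70,400,240,4,"pics/sidez2.png")
E
```

```text
[ 0.55998065 -0.1620399   0.05280667] [ 0.35711963 -0.18309637  0.12993692]
```

View pics/sidez2.png

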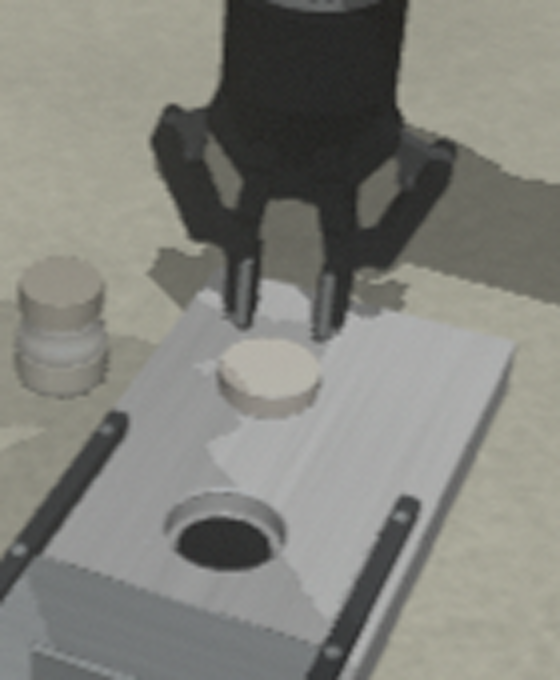

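Call:
{"method": "servo_tool", "body": {"deltas": [[[30,-2,8,0,0],[30,-4,16,0,0],[30,-6,24,0,0],[30,-8,32,0,0],[30,-10,40,0,0]]]}}

```text
time: 3.88
tool_pos: [0.5502, -0.1216, 0.0536]
tool_rot: [0.0, 0.624, 0.781, 0.0]
contact_force: [-0.4, -0.6, 0.8]
gripper_width: 0.353
```

Call:
{"method": "servo_tool", "body": {"deltas": [[[30,-2,8,0,0],[30,-4,16,0,0],[30,-6,24,0,0],[30,-8,32,0,0],[30,-9,37,0,0]]]}}

```text
time: 4.5
tool_pos: [0.541, -0.0846, 0.0533]
tool_rot: [-0.0, 0.624, 0.781, -0.0]
contact_force: [0.5, -0.8, 0.5]
gripper_width: 0.355
```

```bash
python3 - <<'E'
from h import *
s=grab_frame("side");t=grab_frame("top");print(state()["tool_pos"],state()["contact_force"])
crop(t,260,180,400,290,5,"pics/topz3.png");crop(s,260,70,400,240,4,"pics/sidez3.png")
E
```

```text
[ 0.54090185 -0.084424    0.05311669] [ 1.15624120e-04  3.85648888e-01 -3.94166537e-01]
```

View pics/sidez3.png

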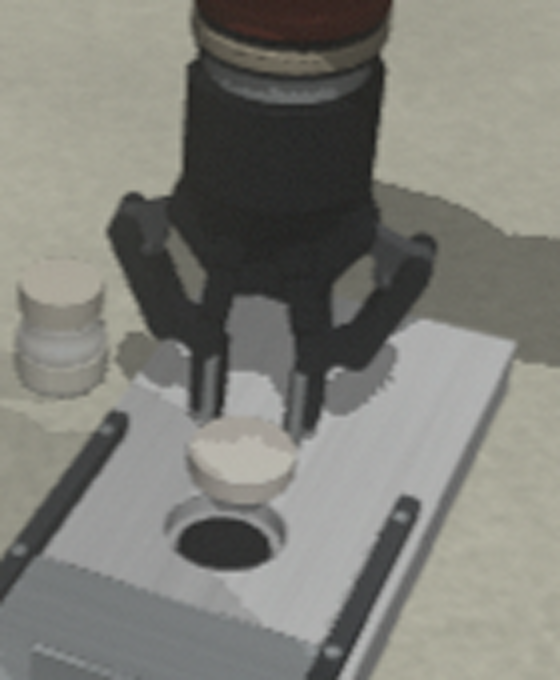

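View pics/topz3.png

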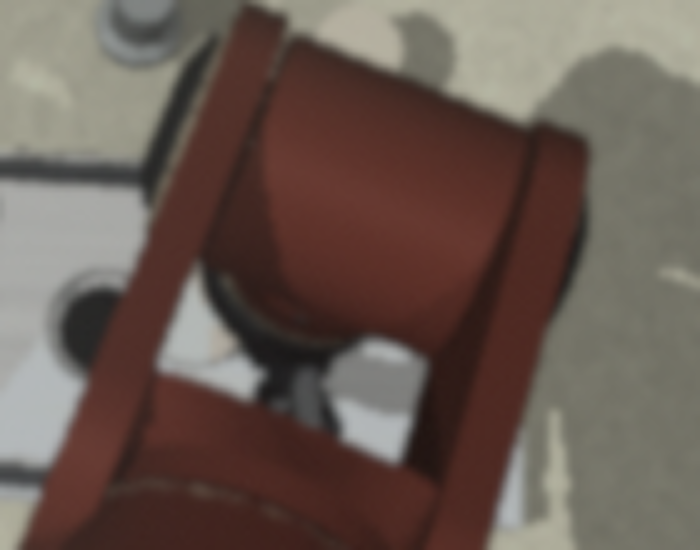

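The pellet is seated in the cradle in the side view, with its top at about (320.5,182). The nest rim is just ahead of it.

```bash
python3 - <<'E'
from m import *
s=cv2.imread("pics/sidez3.png")
p=ray("side",(242/4+260,448/4+70),.042);print(p)
# nest rim in side, deck level: original crop zoom 3x: rim left 363 right 455 top 220 bottom ~277
print("rim",ray("side",(409/3+180,248.5/3+120),.03))
E
```

```text
[ 0.53152323 -0.05520227  0.042     ]
rim [ 0.52068083 -0.01603517  0.03      ]
```

Call:
{"method": "servo_tool", "body": {"deltas": [[[30,-2,7,0,0],[30,-4,14,0,0],[30,-5,20,0,0],[30,-7,25,0,0],[30,-8,30,0,0]]]}}

```text
time: 5.22
tool_pos: [0.5331, -0.0548, 0.0534]
tool_rot: [0.0, 0.624, 0.781, 0.0]
contact_force: [0.2, -1.0, 0.1]
gripper_width: 0.351
```

```bash
python3 - <<'E'
from h import *
s=grab_frame("side");print(state()["tool_pos"],state()["contact_force"])
crop(s,260,110,400,260,4,"pics/sidez4.png")
E
```

```text
[ 0.53296433 -0.05427133  0.05332033] [ 1.40941827  0.51200136 -0.92596045]
```

View pics/sidez4.png

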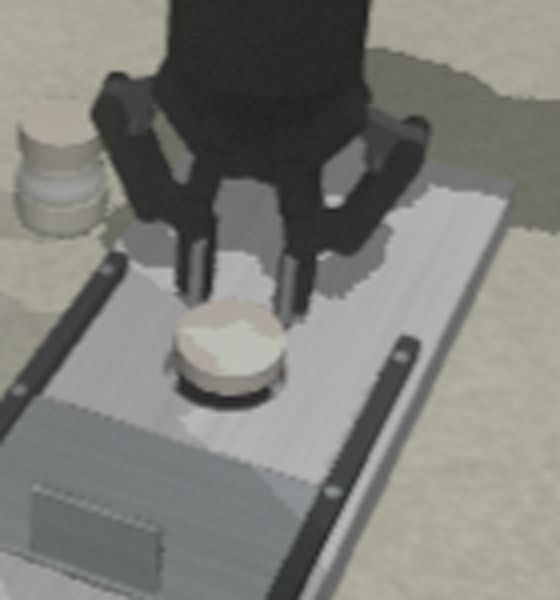

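The pellet overlaps the nest and is laterally centred in it. I keep pushing slowly.

Call:
{"method": "servo_tool", "body": {"deltas": [[[30,-0.5,2,0,0],[30,-1,4,0,0],[30,-1.5,6,0,0],[30,-2,8,0,0],[30,-2,8,0,0]]]}}

```text
time: 5.9
tool_pos: [0.5311, -0.047, 0.0532]
tool_rot: [-0.0, 0.624, 0.781, -0.0]
contact_force: [-0.0, 0.1, 0.1]
gripper_width: 0.351
```

```bash
python3 - <<'E'
from h import *
s=grab_frame("side");print(state()["tool_pos"],state()["contact_force"])
crop(s,260,110,400,260,4,"pics/sidez5.png")
E
```

```text
[ 0.53115168 -0.0469995   0.05330643] [-0.25218119 -0.3658568  -0.09191282]
```

View pics/sidez5.png

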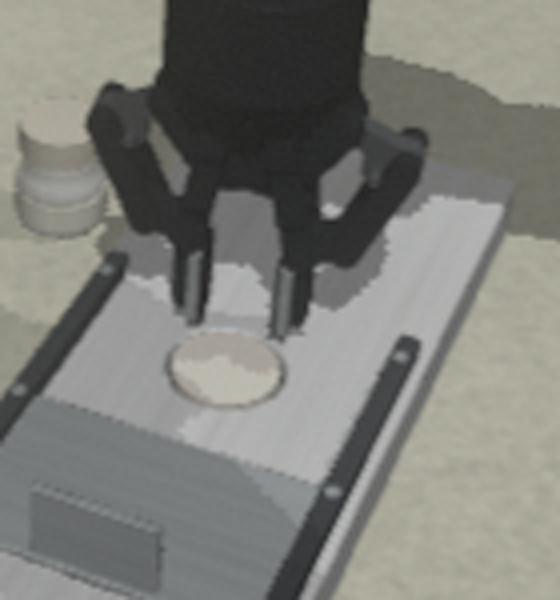

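The pellet has dropped flush, showing an even rim gap around (316.5,202). I'll lift, close the fingers and move behind the tab.

Call:
{"method": "servo_tool", "body": {"deltas": [[[30,0,-4,5,0],[30,0,-4,40,0],[0,0,0,80,0],[0,-4,40,80,-0.6],[0,-8,90,80,-1.2]]]}}

```text
time: 6.58
tool_pos: [0.524, 0.043, 0.135]
tool_rot: [0.001, 0.674, 0.739, 0.001]
contact_force: [0.3, 1.0, -0.8]
gripper_width: -0.002
```

Call:
{"method": "servo_tool", "body": {"deltas": [[[0,-4,50,0,-0.4],[0,-7,97,0,-0.4],[0,-7,97,-10,-0.4],[0,-7,97,-20,-0.4],[0,-7,97,-20,-0.4]]]}}

```text
time: 7.2
tool_pos: [0.5153, 0.1387, 0.1118]
tool_rot: [-0.001, 0.688, 0.726, -0.001]
contact_force: [-0.1, -0.6, -0.3]
gripper_width: 0.001
```

```bash
python3 - <<'E'
from h import *
s=grab_frame("side");t=grab_frame("top");print(state()["tool_pos"],state()["tool_rot"])
crop(t,180,150,380,300,4,"pics/topz6.png");crop(s,200,110,400,320,3,"pics/sidez6.png")
E
```

```text
[0.51618555 0.13884061 0.11298814] [-1.75821913e-04  6.87914527e-01  7.25791622e-01 -3.08485299e-04]
```

View pics/sidez6.png

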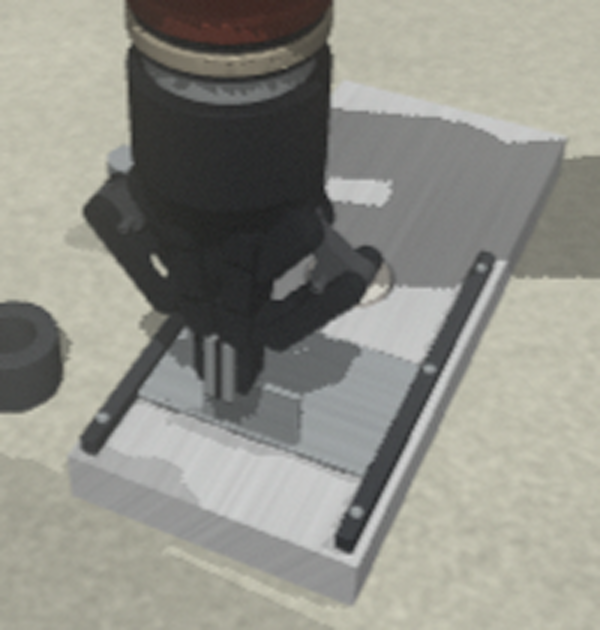

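View pics/topz6.png

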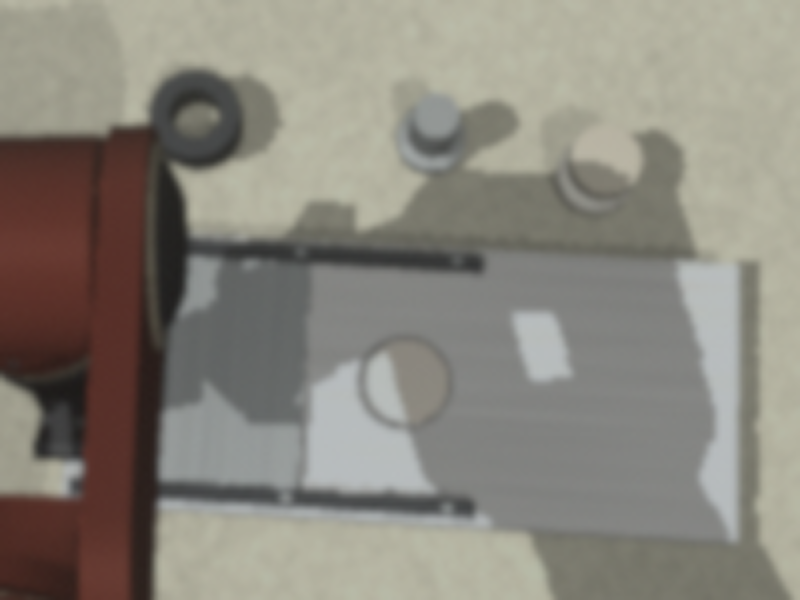

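```bash
python3 - <<'E'
from h import *
o=np.array([.5248,-.0203]);a=np.radians(3.15);R=np.array([[np.cos(a),-np.sin(a)],[np.sin(a),np.cos(a)]])
st=lambda p:R.T@(p[:2]-o)*1000
print("tcp",st(np.array([.5162,.1388])))
for z in(.088,.092,.096): print(z,st(ray("side",(274,242.7),z)))
# tab right top corner now px (300,398)
print("tab",st(ray("side",(300/3+200,398/3+110),.07)))
E
```

```text
tcp [1.55567386e-01 1.59332187e+02]
0.088 [ -1.88623745 164.21185106]
0.092 [ -3.46953522 167.56962553]
0.096 [ -5.05283298 170.92740001]
tab [-27.2769393  133.48142324]
```

Call:
{"method": "servo_tool", "body": {"deltas": [[[0,0,2,-20,0],[0,0,2,-40,0],[0,0,2,-49,0],[0,0,2,-49,0]]]}}

```text
time: 7.8
tool_pos: [0.516, 0.1415, 0.064]
tool_rot: [-0.0, 0.688, 0.726, -0.0]
contact_force: [-0.4, 0.0, 0.6]
gripper_width: 0.005
```

```bash
python3 - <<'E'
from h import *
s=grab_frame("side");print(state()["tool_pos"],state()["contact_force"])
crop(s,200,110,400,320,3,"pics/sidez7.png")
E
```

```text
[0.51650194 0.14167111 0.06470152] [-0.49709227  0.58910418  0.09991026]
```

View pics/sidez7.png

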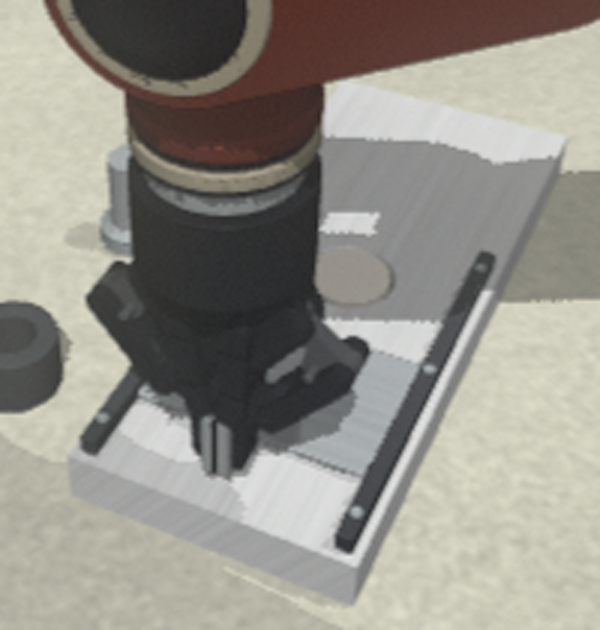

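The closed fingers stand behind the tab, with no contact. Now I push along the stage's -y.

Call:
{"method": "servo_tool", "body": {"deltas": [[[0,0.4,-8,0,0],[0,0.8,-15,0,0],[0,1.2,-22,0,0],[0,1.6,-29,0,0],[0,2,-36,0,0]]]}}

```text
time: 8.48
tool_pos: [0.5184, 0.1056, 0.0646]
tool_rot: [0.0, 0.687, 0.726, 0.0]
contact_force: [0.4, 1.5, 1.8]
gripper_width: 0.003
```

Call:
{"method": "servo_tool", "body": {"deltas": [[[0,0.4,-7,0,0],[0,0.8,-14,0,0],[0,1.2,-21,0,0],[0,1.6,-28,0,0],[0,2,-35,0,0]]]}}

```text
time: 9.1
tool_pos: [0.5201, 0.0705, 0.0643]
tool_rot: [-0.0, 0.687, 0.726, -0.0]
contact_force: [0.2, 1.2, 1.9]
gripper_width: -0.001
```

Call:
{"method": "servo_tool", "body": {"deltas": [[[0,0.4,-7,0,0],[0,0.8,-14,0,0],[0,1.2,-21,0,0],[0,1.6,-28,0,0],[0,1.6,-28,0,0]]]}}

```text
time: 9.72
tool_pos: [0.5217, 0.0422, 0.0641]
tool_rot: [0.0, 0.688, 0.726, -0.0]
contact_force: [-1.2, -0.0, 1.0]
gripper_width: -0.001
```

```bash
python3 - <<'E'
from h import *
s=grab_frame("side");print(state()["tool_pos"],state()["contact_force"])
crop(s,200,110,400,320,3,"pics/sidez8.png")
E
```

```text
[0.52162985 0.04241731 0.06404203] [-0.21033993  0.45819121 -0.49362423]
```

View pics/sidez8.png

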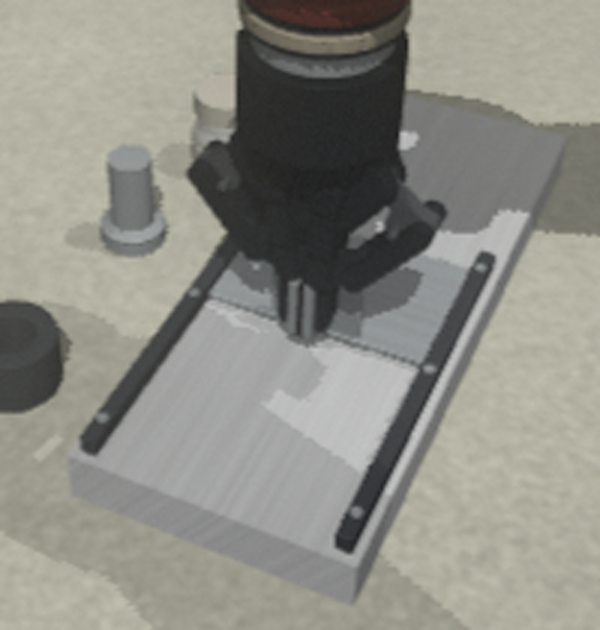

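The shield follows the push with 1–2 N of force, and about 14 mm is left. I creep on to the stop, watching the force.

Call:
{"method": "servo_tool", "body": {"deltas": [[[0,0.2,-3,0,0],[0,0.4,-6,0,0],[0,0.5,-8,0,0],[0,0.6,-10,0,0],[0,0.6,-11,0,0]]]}}

```text
time: 10.4
tool_pos: [0.5222, 0.0319, 0.0641]
tool_rot: [-0.0, 0.687, 0.726, -0.0]
contact_force: [-0.7, 1.4, -2.0]
gripper_width: -0.003
```

Call:
{"method": "servo_tool", "body": {"deltas": [[[0,0,-1,0,0],[0,0,-2,0,0]]]}}

```text
time: 10.65
tool_pos: [0.5223, 0.0299, 0.0642]
tool_rot: [-0.0, 0.687, 0.726, -0.0]
contact_force: [-0.0, 1.4, -1.7]
gripper_width: -0.002
```

Call:
{"method": "servo_tool", "body": {"deltas": [[[0,0,-1,0,0],[0,0.1,-1.5,0,0],[0,0.1,-2,0,0]]]}}

```text
time: 11.02
tool_pos: [0.5224, 0.029, 0.0643]
tool_rot: [-0.001, 0.687, 0.726, 0.001]
contact_force: [-0.7, 7.2, 1.0]
gripper_width: 0.004
```

Call:
{"method": "servo_tool", "body": {"deltas": [[[0,0,-0.7,0,0],[0,0.1,-1.4,0,0],[0,0.1,-1.4,0,0]]]}}

```text
time: 11.4
tool_pos: [0.5224, 0.0289, 0.0643]
tool_rot: [-0.002, 0.687, 0.726, 0.002]
contact_force: [-0.9, 11.3, 0.5]
gripper_width: 0.001
```

The force rises to 11 N with no further motion, so the shield is on its stop at stage y = 49, as predicted. I back off, lift and check.

Call:
{"method": "servo_tool", "body": {"deltas": [[[0,-0.5,10,0,0],[0,-1,20,0,0],[0,-1,20,40,0],[0,-1,20,90,0],[0,-3,60,120,0]]]}}

```text
time: 12.02
tool_pos: [0.5211, 0.0856, 0.1877]
tool_rot: [0.002, 0.689, 0.725, 0.001]
contact_force: [0.3, 0.3, -1.1]
gripper_width: -0.001
```

Call:
{"method": "servo_tool", "body": {"deltas": [[[0,-30,50,10,0],[0,-60,100,20,0],[0,-90,150,30,0],[0,-120,200,30,0],[0,-120,250,30,0]]]}}

```text
time: 12.65
tool_pos: [0.398, 0.3382, 0.215]
tool_rot: [0.001, 0.687, 0.727, 0.001]
contact_force: [0.5, -0.4, -0.0]
gripper_width: -0.002
```

```bash
python3 - <<'E'
from h import *
s=grab_frame("side");t=grab_frame("top");print(state()["tool_pos"],state()["contact_force"],state()["time"])
crop(t,180,150,380,300,4,"pics/topz9.png");crop(s,180,110,400,320,3,"pics/sidez9.png")
E
```

```text
[0.39865842 0.34005852 0.21474307] [-0.15610479 -0.6191546  -0.09739736] 12.75
```

View pics/sidez9.png

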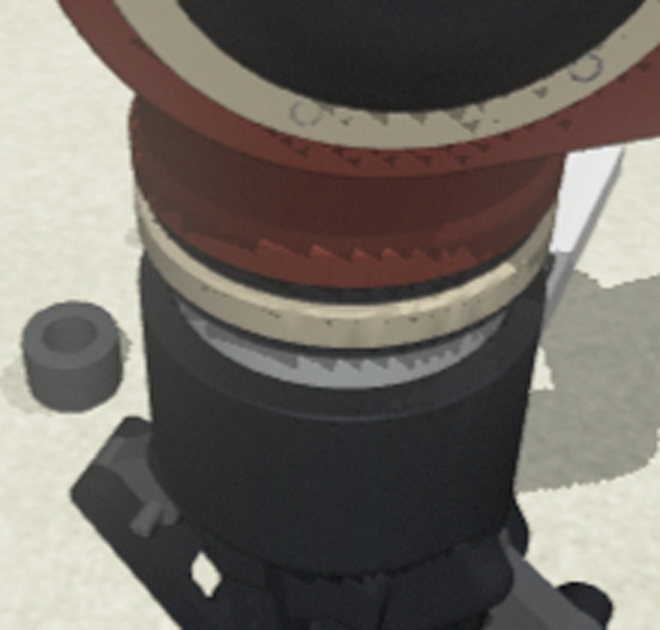

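View pics/topz9.png

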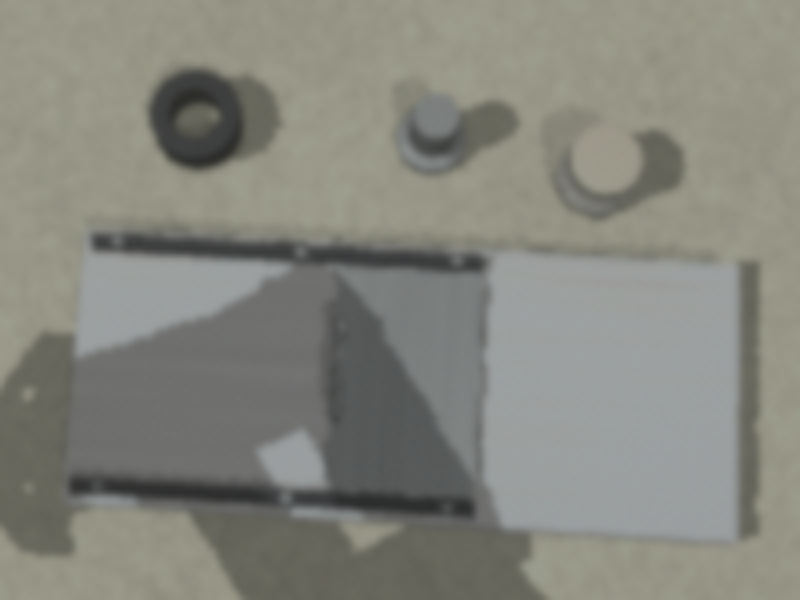

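The top view shows the shield from column 330 to 486 in the crop, centred over the nest at about 405. Its front edge is level with the rail ends (y = -40 mm), which matches fully shut. The bystanders sit where they were, and the arm is clear of everything.

```bash
python3 - <<'E'
from plant import *
print(state()["contact_force"]); job_done()
E
```

```text
[-0.15610479 -0.6191546  -0.09739736]
the job is handed in; nothing more can be done
```

The pellet is in the nest and the shield is shut over it. I handed the job in at about 12.8 s of the 48 s allowed.

- **Pellet:** I nudged it about 98 mm across the deck with the part-open fingertips until it dropped into the nest. Both cameras then showed it flush and concentric. It was last seen before the shield was closed, because the shield now hides it.
- **Shield:** I pushed its tab with the closed fingers until the force rose from about 1.5 N to 11 N with no further motion, where the stop was expected. The last top picture shows it centred over the nest, with its front edge level with the rail ends.
- **Bystanders and arm:** The punch, ring and jar look unmoved in the top view. The arm is well clear of everything, and the last force reading was noise only (about 0.6 N).
- **Disagreements:** The two cameras differed by about 3–4 mm on the nest and pellet, and I worked within that. In the last side picture the arm blocked the stage, so the final shield check rests on the top view and the force at the stop.

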